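# Send the hexagonal couplings down the chute into their carousel bay

### The arm

A 7-joint arm with a two-finger parallel gripper is mounted at the origin on a cart in front of the work surface, level with it; the furniture and walls round the work are solid. World frame = base frame: x ahead of the robot, y to its left, z up, the work surface at z = 0. Lengths are in m, angles in rad, forces in N, time in s.
With the tool pointing down it reaches from about 0.4 to 0.85 m from the base axis. Payload 4.5 kg.
Tool frame: the origin (TCP) lies at the very end of the fingers, on their centre line; the grasp point (between the pads) lies 19 mm behind it (r.grip_point_offset is the distance from the TCP to the grasp point, in m); y points along the fingers, x is the direction in which the jaws open and shut, and the axes are right-handed (so a half turn about y gives the same grasp; the last joint's range is limited). The gripper opens to 88 mm and grips with 3 to 60 N. Pads are 18 mm wide; open, the fingers measure 123 mm over their backs; the gripper's body (75 mm by 187 mm) begins 45 mm behind the grasp point.
Start: joints at [-1.21, 0.689, -0.195, 1.565, 0.157, 0.902, -0.215], TCP at [0.201, 0.592, 0.239] pointing down, gripper open.
Joint ranges: [-3.01, 3.01], [-0.46, 2.08], [-1.47, 1.51], [0.13, 2.56], [-1, 4.14], [0.04, 2.09], [-2.66, 2.66]. Speed limits (rad/s): [2.57, 2.57, 3.14, 3.14, 3.14, 3.14, 3.14].

### API

Orientations are given as a unit quaternion [x, y, z, w].
In Python, from plant import get_state, snapshot, camera_params, job, r gives the robot as it stands.
- The arm moves only by the tool carry_out, never from a script. Its arguments are lists of equal length, an entry for each row: "offset": the shift along the world's x, y, z in m, a list of three; "twist": the turn about the world's z in degrees. In form: {"offset": [[tx, ty, tz], ...], "twist": [twist, ...]}. A call has 1 to 8 rows; each row shifts and turns the commanded pose from where the row before left it; what a row does not reach is not made up. A row lasts 1/8 s, in which the tool goes at most 62.5 mm and 10.7 degrees, less where a joint would pass 70% of its speed; a pose out of reach is approached as far as the arm can. A call with a gripper value outside its range is refused whole. "grip" is the finger opening in m, from 0 to 0.0881, set as the call begins (left out, the last holds). The fingers move at their own pace and stop on an object; "newtons" is the grip in N (left out, the last holds). Time passes only in rows, so rows that do not move let the fingers close. It gives the time, the measured TCP pose, the force and the opening at its end, in the units of the state.
- get_state(): the state, without advancing time (a new reading comes with each control period).
- snapshot(name): name is "scene" or "top"; returns the picture (420x560x3 uint8, red, green, blue); there is no depth.
- camera_params(name): a dict with "camera_matrix" (3x3 intrinsics, pixels), "dist_coeffs" ([k1, k2, p1, p2, k3] as OpenCV has them; the pictures are not rectified), "eye" and "orientation" of the camera in the world. Camera axes: x right, y up, looking along -z (the intrinsics and any distortion apply to the point x, -y, -z); pixel columns grow to the right and rows downward; lengths in m; the calibration is good to about 2 mm. A picture is of the moment at which its call begins. camera_params takes no time and is no camera call.
- job.finish_job(): hands the job in, once; it reports no verdict.
The state is a dict: "clock": time; "q": joint angles; "qd": joint speeds; "joint_torque": joint torques, N m; "tool_pos": TCP position; "eef_rot": TCP orientation; "contact_force": force on the tool from outside, world axes, zero at the start; "moment": the same for the moment, N m; "opening": opening from 0.0 (shut) to 1.0 (fully open).
Only numpy, scipy, OpenCV 4.12 (cv2) and the standard library are available. Lean on these libraries where they do the work, as an engineer would, in place of code of your own. Each camera call takes 0.05 s, during which the arm holds its last target. There are 200 camera calls.

### The job

One of the two hexagonal couplings lies on the bench, the other is already in the tipping pan. First turn the carousel by its centre handle until the bay with the hexagonal sample on its rim is centred under the chute; then put the bench coupling in the pan too and lift the pan's handle to tip both down the chute into that bay. Swing the pan back down level, and finally turn the carousel so that this bay, with both couplings in it, faces the pointer mark at the front of the base; leave the tee, the elbow and the other things on the bench where they are.

Things in the scene. Friction and masses are not known exactly. Their poses are not given: they have to be found in the camera images.
- station: Fixed carousel stand; origin on the carousel's vertical axis at bench level, z up; pose varies. Round grey base, 376 mm across. On its +y side an aluminium chute, 80 mm wide, foot 86 mm above the bench over a bay (85 to 138 mm from the axis), rises steeply outward (top 240 mm up) to the tipping pan. A dark diamond pointer mark is on the base edge toward the robot, 72 degrees counter-clockwise from the chute.
- carousel (a joint): Angle (rad) of the white five-bay carousel, 356 mm across, about the stand's axis, counter-clockwise from above positive. At 0 the hex bay points along the stand's +x; 1.571 is centred under the chute, 2.827 faces the pointer mark (or a full turn from these). Starts between -0.5 and 0.95, may be turned either way, stays where it is left (drag 0.12 N m).
- hex_bay (a point): Centre of the hex bay's floor, 100 mm from the axis, 20 mm above the bench; turns with the carousel, x outward, z up. Bays are 72 degree wedges, 50 to 144 mm radius, walls 44 mm high. On the rim outside each bay, 163 mm from the axis, a fixed sample of its fitting: hexagonal coupling, then counter-clockwise tee, ring, elbow, stepped plug.
- spout (a point): Fixed point of the stand under the chute's mouth, 100 mm from the axis, 40 mm above the bench: the hex bay centre stands (horizontally) here when the bay is under the chute.
- front_mark (a point): Fixed point of the stand 100 mm from the axis in line with the pointer mark, 40 mm above the bench: the hex bay centre stands (horizontally) here when the bay faces the mark.
- turn_grip (a point): Grip point of the carousel's centre handle, on the axis, 100 mm above the bench; turns with the carousel. Upright black bar, 76 mm long along its x (which points at the hex bay), 16 mm thick along y, 74 to 116 mm above the bench, on a hub whose top is 64 mm above it. Pinch the 16 mm thickness from above and turn.
- pan (a joint): Tipping angle in rad of the pan: 0 level (start, lower stop), 1.3 fully tipped towards the chute (upper stop). Stays where it is left (drag 0.25 N m plus its weight). Couplings slide out reliably above about 1.2.
- pan_hinge (a point): Hinge of the pan, at its chute-side edge, 216 mm above the bench, axis along its x. At angle 0 the pan extends along its y, outward.
- pan_floor (a point): Centre of the floor of the aluminium tipping pan, 42.5 mm outward from the hinge, 219 mm above the bench when level; moves with the pan. Inside 68 mm along x and 82 mm along y; walls 21 mm above the floor on both sides and the outer end, open towards the chute.
- pan_handle (a point): Middle of the pan's handle: round steel rod, 10 mm thick, along x, 58 mm free between its side struts; 132 mm out from the hinge and 12 mm above it, 47 mm out from the pan's end wall, 228 mm above the bench when level, about 347 mm when fully tipped. Pinched from above along y, the rod turns between the pads as it moves along its arc.
- coupling_bench_c (a point): Centre of the loose steel hexagonal coupling standing on the bench to the robot's right: upright hexagonal prism, 22 mm across flats, 36 mm tall, about 40 g; z is its axis, its x and the directions at 60 and 120 degrees to x are normal to its flats. It stands in one of three places, swapped with the tee and the elbow.
- coupling_pan_c (a point): Centre of the identical hexagonal coupling that stands in the tipping pan at the start, near the open end towards the chute, within 12 mm of the pan's middle line.
- tee: Loose steel tee fitting lying on the bench, 56 x 42 x 22 mm, not to be disturbed.
- elbow: Loose steel elbow fitting lying on the bench, legs 31 mm long, 22 mm thick, not to be disturbed.
- petri_red: Small dish with reddish pieces, 55 mm across, 15 mm tall, bystander; origin under its centre.
- petri_clean: Empty small dish, 55 mm across, 15 mm tall, bystander; origin under its centre.
- beaker: Small glass beaker, 46 x 62 x 92 mm, with a pipette standing in it, bystander; origin at its foot.
- marker: Black marker pen, 132 mm long along its y, 13 mm thick, bystander.
- tweezers: Steel tweezers, 118 mm long along their y, 11 mm wide, bystander.
- coupling_bench: The same coupling as coupling_bench_c; origin at the centre of its underside.
- coupling_pan: The same coupling as coupling_pan_c; origin at the centre of its underside.

How it is judged:
By the outcome, as a careful person would: the job done as asked, in the order asked, and still so for the second after the job is handed in, with the robot touching nothing.
It also fails if it takes over 72 s, if anything falls off the work surface, if the arm or the gripper's body presses on something with over 40 N, if the wrist force passes 120 N, or if a joint passes its speed limit or range.

## Working session

There is one attempt and no reset: what is moved stays moved. The work goes in short steps, Python scripts to look and compute and a tool call to move; the robot and the scene stay as the last step left them, time stands still between calls to the robot, and variables do not carry over. Pictures are saved under pics/ and viewed, about 8 in all and at most 12, crops included, and the job is handed in when it is done.

Besides the shell and the picture viewer there is one more tool, called after ">>>" as name(argument=value, ...), one argument or row to a line, values as JSON. carry_out: Moves the arm, as the interface text tells. Its arguments: {"type":"object","properties":{"offset":{"type":"array"},"twist":{"type":"array"},"grip":{"type":"number"},"newtons":{"type":"number"}},"required":["offset","twist"]}

```bash
mkdir -p pics; ls
python3 - <<'E'
from plant import *
import cv2
for n in("scene","top"):
    cv2.imwrite(f"pics/{n}0.png",snapshot(n)[:,:,::-1]); print(camera_params(n))
print(get_state(), r.grip_point_offset)
E
```

```text
pics
{'camera_matrix': array([[430.40169488,   0.        , 272.56276202],
       [  0.        , 430.40169488, 210.12035231],
       [  0.        ,   0.        ,   1.        ]]), 'dist_coeffs': array([0.0003446, 0.       , 0.       , 0.       , 0.       ]), 'eye': array([0.79099518, 0.58176243, 1.27383378]), 'orientation': array([0.04596026, 0.25527245, 0.94516573, 0.1984575 ])}
{'camera_matrix': array([[454.66901605,   0.        , 283.39338218],
       [  0.        , 454.66901605, 201.52436818],
       [  0.        ,   0.        ,   1.        ]]), 'dist_coeffs': array([-0.04636286,  0.        ,  0.        ,  0.        ,  0.        ]), 'eye': array([ 0.33939837, -0.03375314,  1.78669097]), 'orientation': array([ 0.04709755, -0.04119867, -0.69759361,  0.71375601])}
{'clock': 0.1, 'q': array([-1.21018496,  0.68988036, -0.1945433 ,  1.56621557,  0.15731292,
        0.90247162, -0.21512937]), 'qd': array([-4.53212488e-04, -2.43637330e-03,  1.66334552e-03, -2.99492437e-03,
       -8.24047580e-05, -6.71350538e-04,  2.22710897e-03]), 'joint_torque': array([-2.51597252e-03, -5.28497529e+01, -1.27099838e+00, -1.53835756e+01,
       -5.24521305e-02,  2.00746297e-03,  6.50964398e-05]), 'tool_pos': array([0.20049553, 0.59139282, 0.23800966]), 'eef_rot': array([ 0.57502076,  0.41158855, -0.41245086, -0.57430852]), 'contact_force': array([-0.11870139, -0.28027235, -0.44508462]), 'moment': array([-0.03974325,  0.03009566, -0.03195531]), 'opening': 1.0036496646697448} 0.0187
```

View pics/scene0.png

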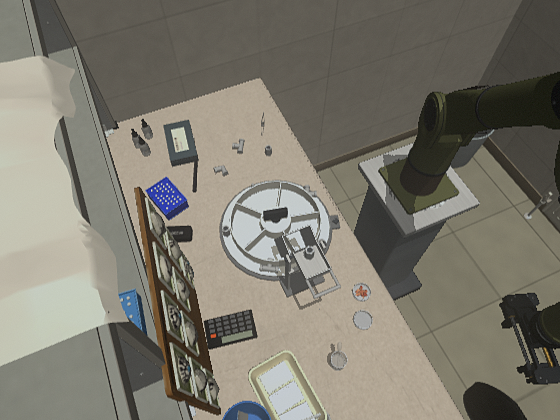

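View pics/top0.png

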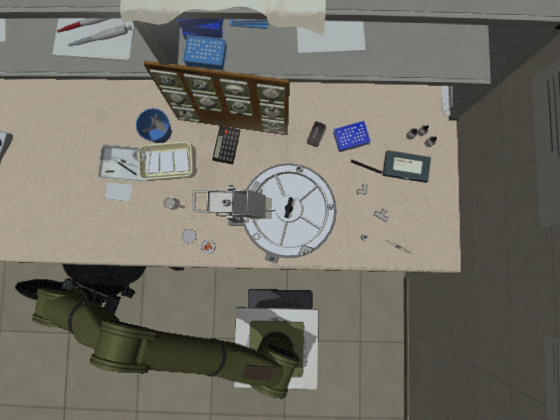

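The scene view shows the station at about (277,228), the pan at (308,255) and the small parts near (268,150). In the top view the station is at (290,210), the pan at (215,203) and an upright coupling at (364,237). I'll enlarge crops to measure these.

```bash
cat > h.py <<'E'
import numpy as np, cv2
from scipy.spatial.transform import Rotation as R
from plant import *
def cam(n):
    p=camera_params(n); M=R.from_quat(p["orientation"]).as_matrix()@np.diag([1,-1,-1]) # cv cam->world
    return p["camera_matrix"],p["dist_coeffs"],p["eye"],M
def proj(n,P):
    K,d,e,M=cam(n); P=np.atleast_2d(np.asarray(P,float))
    return cv2.projectPoints((P-e)@M,np.zeros(3),np.zeros(3),K,d)[0][:,0]
def ray(n,uv,z):
    K,d,e,M=cam(n); uv=np.atleast_2d(np.asarray(uv,float))
    x=cv2.undistortPoints(uv[:,None],K,d)[:,0]; D=np.c_[x,np.ones(len(x))]@M.T
    return e+D*((z-e[2])/D[:,2])[:,None]
def crop(n,im,x0,y0,w,h,s,f):
    c=cv2.resize(im[y0:y0+h,x0:x0+w,::-1],None,fx=s,fy=s,interpolation=cv2.INTER_CUBIC)
    for k in range(0,w,20): cv2.putText(c,str(x0+k),(k*s,8),0,.3,(0,0,255),1); cv2.line(c,(k*s,8),(k*s,14),(0,0,255),1)
    for k in range(0,h,20): cv2.putText(c,str(y0+k),(0,k*s+3),0,.3,(0,0,255),1)
    cv2.imwrite(f,c)
E
python3 - <<'E'
from h import *
a=cv2.imread("pics/top0.png")[:,:,::-1]; b=cv2.imread("pics/scene0.png")[:,:,::-1]
crop("top",a,180,150,240,120,3,"pics/c1.png")
crop("scene",b,200,120,160,190,4,"pics/c2.png")
c1=cv2.imread("pics/c1.png");c2=cv2.imread("pics/c2.png")
cv2.imwrite("pics/c2.png",cv2.resize(c2,None,fx=.78,fy=.78))
# calibration check: station axis etc
print(ray("top",[[290,210],[364,237],[272,257]],0),ray("scene",[[277,230],[268,151]],0))
E
```

```text
[[ 0.53047977 -0.04307601  0.        ]
 [ 0.43047163 -0.33570853  0.        ]
 [ 0.34439906  0.02318851  0.        ]] [[ 0.53097356 -0.02548984  0.        ]
 [ 0.42829829 -0.34129485  0.        ]]
```

View pics/c1.png

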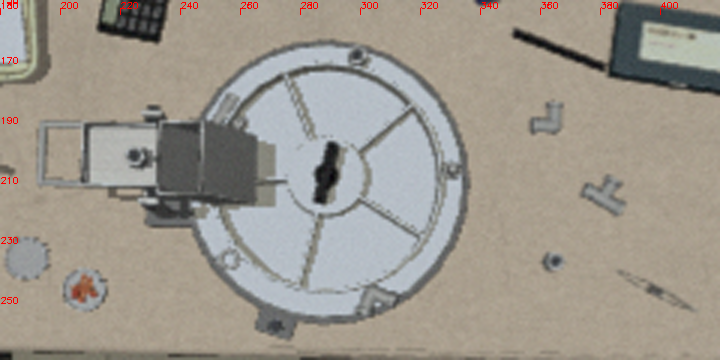

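View pics/c2.png

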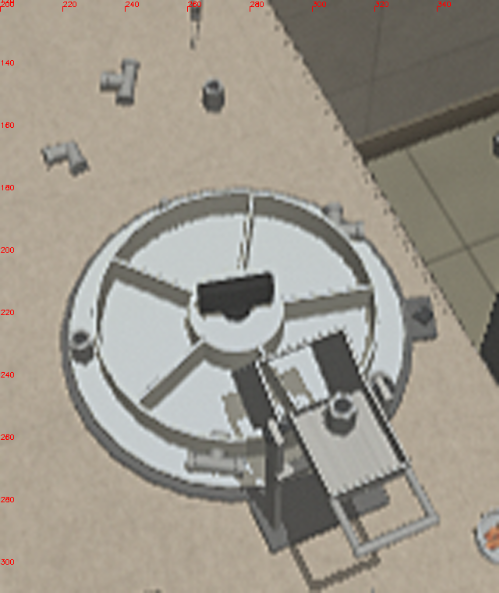

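The crops show the hex sample at top-view (299,169), then going counter-clockwise the tee (256,187), ring (256,236), elbow (306,251) and plug (331,206). The pan rod is near (193,202) and the bench coupling at (364,237). Next I'll fit the station pose from the base outline and the triangulated features.

Run:
```python
from h import *
from scipy.optimize import least_squares
T=lambda p:[p[0]/3+180,p[1]/3+150]
S=lambda p:[p[0]/3.12+200,p[1]/3.12+120]
for nm,t,s,z in [("rodA",(40,123),(436,518),.228),("rodB",(40,187),(357,552),.228),("bench top",(553,261),(213,84),.036),
   ("pancoup top",(140,155),(343,402),.255),("hexsample top",(358,57),(81,336),.06),("mark",(277,322),(421,315),.01),("bar",(327,173),(236,290),.1)]:
    print(nm,ray("top",T(t),z)[0].round(4),ray("scene",S(s),z)[0].round(4))
    # triangulate
    f=lambda X:np.r_[(proj("top",X)-[T(t)])[0],(proj("scene",X)-[S(s)])[0]]
    q=least_squares(f,[.5,0,.1]); print("   tri",q.x.round(4),"res",np.abs(q.fun).max().round(2))
for n in("top","scene"):
    im=cv2.imread(f"pics/{n}0.png"); hsv=cv2.cvtColor(im,cv2.COLOR_BGR2HSV)
    m=((hsv[...,1]<28)).astype(np.uint8)
    m=cv2.morphologyEx(m,cv2.MORPH_OPEN,np.ones((3,3)))
    c=(310,220) if n=="top" else (250,225)
    k,lab=cv2.connectedComponents(m); m=(lab==lab[c[1],c[0]]).astype(np.uint8)
    cn=max(cv2.findContours(m,cv2.RETR_EXTERNAL,cv2.CHAIN_APPROX_NONE)[0],key=len)[:,0]
    for z in(.0,.01):
        P=ray(n,cn,z)[:,:2]
        q=least_squares(lambda c:np.hypot(*(P-c[:2]).T)-c[2],[.53,-.035,.18],loss="soft_l1",f_scale=.002)
        r_=np.hypot(*(P-q.x[:2]).T)-q.x[2]
        print(n,z,q.x.round(4),len(P),(abs(r_)<.003).sum())
```

```text
rodA [0.5649 0.2955 0.228 ] [0.4964 0.2945 0.228 ]
   tri [0.5286 0.3023 0.2926] res 7.88
rodB [0.4904 0.2919 0.228 ] [0.5679 0.2943 0.228 ]
   tri [0.5317 0.2844 0.1449] res 8.9
bench top [ 0.4287 -0.3309  0.036 ] [ 0.4303 -0.3319  0.036 ]
   tri [ 0.4295 -0.3315  0.0358] res 0.25
pancoup top [0.5268 0.1742 0.255 ] [0.5271 0.1811 0.255 ]
   tri [0.5259 0.1768 0.246 ] res 0.57
hexsample top [ 0.6841 -0.0754  0.06  ] [ 0.6887 -0.0705  0.06  ]
   tri [ 0.6872 -0.0761  0.0488] res 0.21
mark [0.3431 0.0215 0.01  ] [0.3427 0.0266 0.01  ]
   tri [0.3416 0.0229 0.0036] res 0.43
bar [ 0.5285 -0.0386  0.1   ] [ 0.531  -0.0347  0.1   ]
   tri [ 0.5293 -0.0387  0.0924] res 0.0
top 0.0 [ 0.5308 -0.0135  0.2014] 361 38
top 0.01 [ 0.5297 -0.0136  0.2002] 361 38
scene 0.0 [ 0.5273 -0.009   0.2039] 483 76
scene 0.01 [ 0.5293 -0.0044  0.2023] 483 76
```

Both views agree well. The station axis is at about (0.5295, -0.0385) with yaw near 0, and the hex bay is at about -13°. The rod centre is near (0.530, 0.294) and the bench coupling near (0.4295, -0.3315). Next, the tool heading.

```bash
cat >> h.py <<'E'
def st():
    s=get_state(); M=R.from_quat(s["eef_rot"]).as_matrix()
    print("t",round(s["clock"],2),"pos",s["tool_pos"].round(4),"jaw",round(np.degrees(np.arctan2(M[1,0],M[0,0])),1),"down",M[:,1].round(3),"q",s["q"].round(2),"F",s["contact_force"].round(1),"op",round(s["opening"]*88,1))
E
python3 -c "
from h import *
st()"
```

```text
t 0.1 pos [0.2005 0.5914 0.238 ] jaw 71.3 down [-0.    -0.002 -1.   ] q [-1.21  0.69 -0.19  1.57  0.16  0.9  -0.22] F [-0.1 -0.3 -0.4] op 88.3
```

>>> carry_out(
  offset=[
    [0,0,0.055],
    [0,0,0.055],
    [0,0,0.055],
    [0.026,-0.05,0],
    [0.026,-0.05,0],
    [0.026,-0.05,0],
    [0.026,-0.05,0],
    [0.026,-0.05,0],
  ],
  twist=[-10,-10,-10,-10,-10,-10,-10,-10],
  grip=0.06,
  newtons=30,
)

```text
clock: 1.1
tool_pos: [0.331, 0.34, 0.4035]
eef_rot: [0.705, -0.056, 0.056, -0.705]
contact_force: [0.7, -0.2, -0.6]
opening: 0.683
```

>>> carry_out(
  offset=[
    [0.026,-0.05,0],
    [0.026,-0.05,0],
    [0.026,-0.05,0],
    [0.026,-0.05,0],
    [0.026,-0.05,0],
    [0.026,-0.05,0],
    [0.026,-0.05,0],
    [0.017,-0.03,0],
  ],
  twist=[-10,-10,-10,-10,-10,-10,-10,-10],
)

```text
clock: 2.1
tool_pos: [0.53, -0.041, 0.4036]
eef_rot: [0.504, -0.496, 0.497, -0.503]
contact_force: [0.1, 0.4, 0.5]
opening: 0.68
```

```bash
python3 -c "
from h import *
st()"
```

```text
t 2.1 pos [ 0.53   -0.041   0.4036] jaw -89.2 down [-0.    -0.001 -1.   ] q [-0.41  0.45  0.66  1.61 -0.29  1.18 -1.25] F [0.1 0.4 0.5] op 59.9
```

>>> carry_out(
  offset=[
    [0,0.0025,-0.06],
    [0,0,-0.06],
    [0,0,-0.06],
    [0,0,-0.04],
    [0,0,-0.03],
    [0,0,-0.025],
    [0,0,-0.02],
    [0,0,0],
  ],
  twist=[-7,-7,0,0,0,0,0,0],
  grip=0.045,
)

```text
clock: 3.1
tool_pos: [0.5285, -0.0352, 0.1074]
eef_rot: [-0.442, 0.553, -0.551, 0.441]
contact_force: [0.2, 0.7, 0.2]
opening: 0.512
```

Run:
```python
from h import *
st()
im=snapshot("scene"); crop("scene",im,200,160,160,140,5,"pics/p1.png")
```

```text
t 3.1 pos [ 0.5285 -0.0352  0.1074] jaw -102.7 down [-0.003  0.001 -1.   ] q [-0.25  0.82  0.4   1.98 -0.66  0.48 -1.16] F [0.2 0.7 0.2] op 45.0
```

View pics/p1.png

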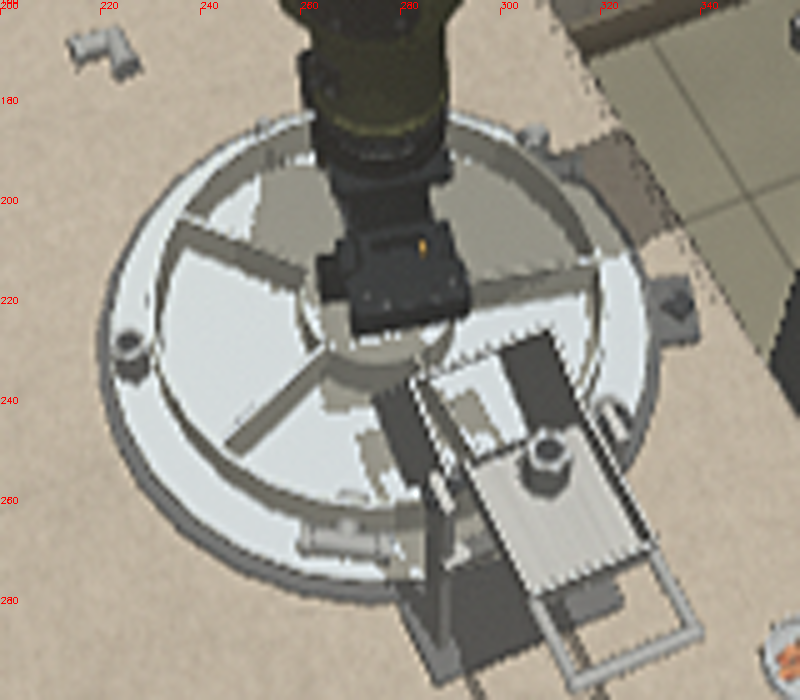

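The gripper is above the hub and clear of the chute, and the hex sample is at (227,231). Next I'll fine-align, lower and close.

>>> carry_out(
  offset=[
    [0.001,-0.003,-0.008],
    [0,0,-0.008],
    [0,0,0],
    [0,0,0],
  ],
  twist=[-0.5,0,0,0],
)

```text
clock: 3.65
tool_pos: [0.5307, -0.0385, 0.0928]
eef_rot: [0.439, -0.554, 0.554, -0.439]
contact_force: [-0.6, -0.5, -0.6]
opening: 0.511
```

>>> carry_out(
  offset=[
    [0,0,0],
    [0,0,0],
    [0,0,0],
    [0,0,0],
  ],
  twist=[0,0,0,0],
  grip=0.01,
  newtons=25,
)

```text
clock: 4.15
tool_pos: [0.5313, -0.036, 0.0928]
eef_rot: [-0.439, 0.555, -0.553, 0.441]
contact_force: [1.3, 4.3, 1.3]
opening: 0.178
```

```bash
python3 -c "
from h import *
st()"
```

```text
t 4.15 pos [ 0.5313 -0.036   0.0928] jaw -103.1 down [ 0.001  0.003 -1.   ] q [-0.23  0.84  0.37  1.98 -0.68  0.45 -1.15] F [1.3 4.3 1.3] op 15.7
```

>>> carry_out(
  offset=[
    [-0.0005,0.002,0],
    [0,0,0],
    [0,0,0],
    [0,0,0],
    [0,0,0],
    [0,0,0],
    [0,0,0],
    [0,0,0],
  ],
  twist=[4,8,8,8,8,8,8,8],
)

```text
clock: 5.15
tool_pos: [0.5316, -0.0368, 0.0929]
eef_rot: [-0.658, 0.258, -0.26, 0.658]
contact_force: [3.0, 0.4, -2.9]
opening: 0.178
```

>>> carry_out(
  offset=[
    [0,0,0],
    [0,0,0],
    [0,0,0],
    [0,0,0],
    [0,0,0],
    [0,0,0],
    [0,0,0],
    [0,0,0],
  ],
  twist=[8,8,8,8,6,4,1,0],
)

```text
clock: 6.15
tool_pos: [0.5322, -0.037, 0.0929]
eef_rot: [0.707, -0.0, 0.003, -0.707]
contact_force: [6.1, -0.9, -4.6]
opening: 0.18
```

```bash
python3 -c "
from h import *
st()"
```

```text
t 6.15 pos [ 0.5322 -0.037   0.0929] jaw -0.3 down [ 0.004 -0.    -1.   ] q [ 0.    0.8  -0.03  1.97  0.06  0.37 -0.08] F [ 6.1 -0.9 -4.6] op 15.8
```

>>> carry_out(
  offset=[
    [0.001,0,0],
    [0,0,0],
    [0,0,0],
    [0,0,0.03],
    [0,0,0.05],
    [0,0,0.05],
    [0,0,0.05],
    [0,0,0],
  ],
  twist=[0.5,0,0,0,0,0,0,0],
  grip=0.045,
)

```text
clock: 7.15
tool_pos: [0.5331, -0.0366, 0.2764]
eef_rot: [-0.707, -0.004, -0.001, 0.707]
contact_force: [0.1, -0.4, -0.8]
opening: 0.508
```

>>> carry_out(
  offset=[
    [-0.017,-0.049,0],
    [-0.017,-0.049,0],
    [-0.017,-0.049,0],
    [-0.017,-0.049,0],
    [-0.017,-0.049,0],
    [-0.017,-0.049,0],
    [0,0,-0.03],
    [0,0,0],
  ],
  twist=[0,0,0,0,0,0,0,0],
)

```text
clock: 8.15
tool_pos: [0.4268, -0.3294, 0.2401]
eef_rot: [-0.706, 0.001, 0.003, 0.709]
contact_force: [0.1, 1.2, -0.9]
opening: 0.508
```

Run:
```python
from h import *
st()
a=snapshot("top"); b=snapshot("scene")
crop("top",a,180,150,210,120,3,"pics/a.png"); crop("scene",b,200,120,160,190,3,"pics/b.png")
A=cv2.imread("pics/a.png");B=cv2.imread("pics/b.png")
B=B[:, :]; s=360/B.shape[0]; B=cv2.resize(B,None,fx=s*1.0,fy=s)
B=B[:, :170] if False else B
out=np.hstack([A,B]); print(out.shape,s); out=cv2.resize(out,(800,int(out.shape[0]*800/out.shape[1]))); cv2.imwrite("pics/p2.png",out)
```

```text
t 8.15 pos [ 0.4268 -0.3294  0.2401] jaw 0.2 down [-0.006  0.004 -1.   ] q [ 0.61  0.57 -0.06  1.82  0.05  0.75  0.53] F [ 0.1  1.2 -0.9] op 44.7
(360, 933, 3) 0.631578947368421
```

View pics/p2.png

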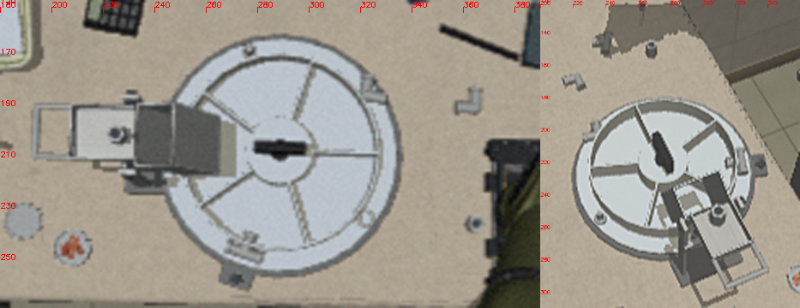

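The handle now points at the chute, and the plug, elbow, ring and tee samples sit symmetrically around the rim. The hex sample is hidden under the chute. The bench coupling hasn't moved. Next I'll descend on it.

>>> carry_out(
  offset=[
    [0.0035,-0.0015,-0.06],
    [0,0,-0.06],
    [0,0,-0.05],
    [0,0,-0.03],
    [0,0,-0.015],
    [0,0,0],
    [0,0,0],
  ],
  twist=[0,0,0,0,0,0,0],
)

```text
clock: 9.12
tool_pos: [0.4336, -0.3325, 0.0291]
eef_rot: [0.708, 0.003, -0.001, -0.707]
contact_force: [0.4, -0.2, -0.2]
opening: 0.512
```

Run:
```python
from h import *
st()
crop("scene",snapshot("scene"),230,120,80,60,8,"pics/p3.png")
```

```text
t 9.12 pos [ 0.4336 -0.3325  0.0291] jaw 0.3 down [ 0.002 -0.001 -1.   ] q [ 0.59  0.92 -0.03  1.94  0.09  0.28  0.49] F [ 0.4 -0.2 -0.2] op 45.0
```

View pics/p3.png

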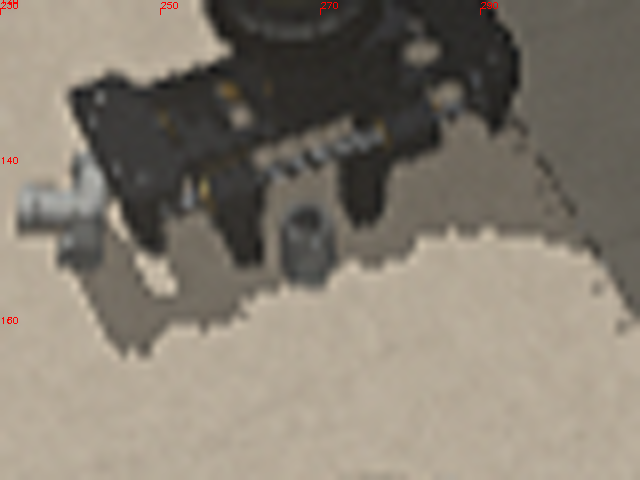

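The coupling sits between the fingers at about (268,150). A small nudge, then lower and grip.

>>> carry_out(
  offset=[
    [-0.001,0.002,-0.006],
    [0,0,-0.005],
    [0,0,0],
  ],
  twist=[0,0,0],
)

```text
clock: 9.55
tool_pos: [0.4314, -0.3298, 0.0164]
eef_rot: [-0.707, -0.002, 0.002, 0.707]
contact_force: [0.1, 0.6, 0.2]
opening: 0.515
```

>>> carry_out(
  offset=[
    [0,0,0],
    [0,0,0],
    [0,0,0],
    [0,0,0],
    [0,0,0],
    [0,0,0.01],
    [0,0,0.02],
    [0,0,0.02],
  ],
  twist=[0,0,0,0,0,0,0,0],
  grip=0.01,
  newtons=20,
)

```text
clock: 10.55
tool_pos: [0.4315, -0.33, 0.0677]
eef_rot: [-0.707, -0.002, 0.002, 0.707]
contact_force: [-1.0, -0.2, -0.7]
opening: 0.247
```

Run:
```python
from h import *
st()
```

```text
t 10.55 pos [ 0.4315 -0.33    0.0677] jaw 0.3 down [-0.  0. -1.] q [ 0.59  0.85 -0.04  1.94  0.08  0.35  0.49] F [-1.  -0.2 -0.7] op 21.7
```

>>> carry_out(
  offset=[
    [0,0,0.06],
    [0,0,0.06],
    [0,0,0.06],
    [0,0,0.06],
    [0,0,0.06],
    [0.01,0.05,0],
    [0.01,0.05,0],
    [0.01,0.05,0],
  ],
  twist=[0,0,0,0,0,0,0,0],
)

```text
clock: 11.55
tool_pos: [0.4612, -0.1784, 0.3674]
eef_rot: [0.707, 0.002, -0.001, -0.707]
contact_force: [0.8, 0.3, -0.8]
opening: 0.251
```

>>> carry_out(
  offset=[
    [0.01,0.05,0],
    [0.01,0.05,0],
    [0.01,0.05,0],
    [0.01,0.05,0],
    [0.01,0.05,0],
    [0.01,0.05,0],
    [0.01,0.05,0],
    [0,0.0465,0],
  ],
  twist=[0,0,0,0,0,0,0,0],
)

```text
clock: 12.55
tool_pos: [0.5314, 0.2179, 0.367]
eef_rot: [0.707, 0.002, -0.002, -0.707]
contact_force: [-1.0, -0.5, -0.5]
opening: 0.249
```

>>> carry_out(
  offset=[
    [0,0,0],
    [0,0,-0.03],
    [0,0,0],
  ],
  twist=[0,0,0],
)

```text
clock: 12.92
tool_pos: [0.5301, 0.2143, 0.3353]
eef_rot: [0.708, -0.0, -0.003, -0.706]
contact_force: [0.1, -0.6, -0.4]
opening: 0.246
```

Run:
```python
from h import *
st()
```

```text
t 12.93 pos [0.5301 0.2143 0.3353] jaw 0.2 down [-0.004 -0.003 -1.   ] q [-0.36  0.51 -0.17  1.59  0.1   1.05 -0.56] F [ 0.1 -0.6 -0.4] op 21.6
```

>>> carry_out(
  offset=[
    [0.001,0.001,-0.04],
    [0,0,-0.03],
    [0,0,0],
    [0,0,0],
  ],
  twist=[0,0,0,0],
)

```text
clock: 13.42
tool_pos: [0.5337, 0.2175, 0.2686]
eef_rot: [-0.707, -0.002, 0.001, 0.707]
contact_force: [-0.4, 0.6, -0.4]
opening: 0.246
```

Run:
```python
from h import *
st()
crop("scene",snapshot("scene"),265,200,100,80,7,"pics/p4.png")
```

```text
t 13.43 pos [0.5337 0.2175 0.2686] jaw 0.2 down [ 0.003  0.001 -1.   ] q [-0.37  0.59 -0.16  1.68  0.12  0.88 -0.58] F [-0.4  0.6 -0.4] op 21.7
```

View pics/p4.png

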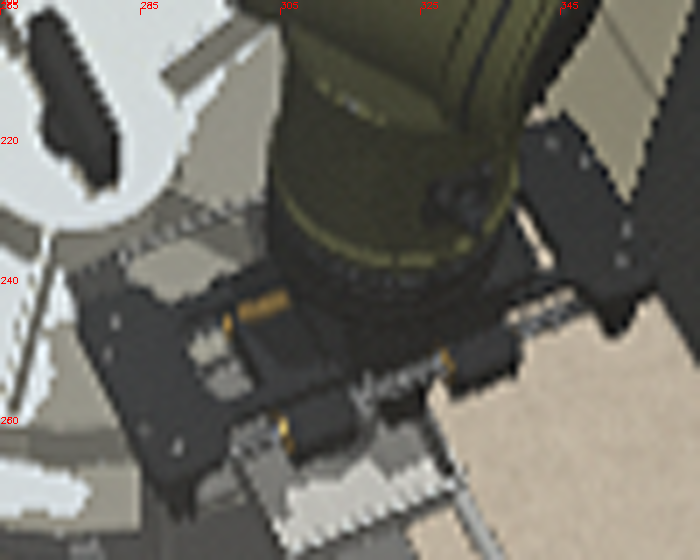

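>>> carry_out(
  offset=[
    [-0.0015,0,-0.012],
    [0,0,-0.012],
    [0,0,-0.006],
    [0,0,0],
  ],
  twist=[0,0,0,0],
)

```text
clock: 13.98
tool_pos: [0.5309, 0.2175, 0.2362]
eef_rot: [0.707, 0.002, -0.002, -0.707]
contact_force: [0.7, 0.8, -1.1]
opening: 0.245
```

Run:
```python
from h import *
st()
```

```text
t 13.97 pos [0.5309 0.2175 0.2362] jaw 0.3 down [-0.001 -0.    -1.   ] q [-0.38  0.62 -0.16  1.73  0.13  0.8  -0.59] F [ 0.7  0.8 -1.1] op 21.6
```

>>> carry_out(
  offset=[
    [0,0,0],
    [0,0,0],
    [0,0,0],
    [0,0,0.02],
    [0,0,0.05],
    [0,0,0.06],
    [0,0.06,0],
    [0,0.016,0],
  ],
  twist=[0,0,0,0,0,0,0,0],
  grip=0.028,
)

```text
clock: 14.98
tool_pos: [0.5299, 0.2981, 0.3674]
eef_rot: [-0.706, -0.004, 0.003, 0.709]
contact_force: [-0.2, -0.5, -0.6]
opening: 0.317
```

Run:
```python
from h import *
st()
crop("top",snapshot("top"),170,150,140,110,5,"pics/p5.png")
```

```text
t 14.97 pos [0.5299 0.2981 0.3674] jaw 0.6 down [ 0.     0.004 -1.   ] q [-0.49  0.54 -0.18  1.43  0.09  1.17 -0.66] F [-0.2 -0.5 -0.6] op 27.9
```

View pics/p5.png

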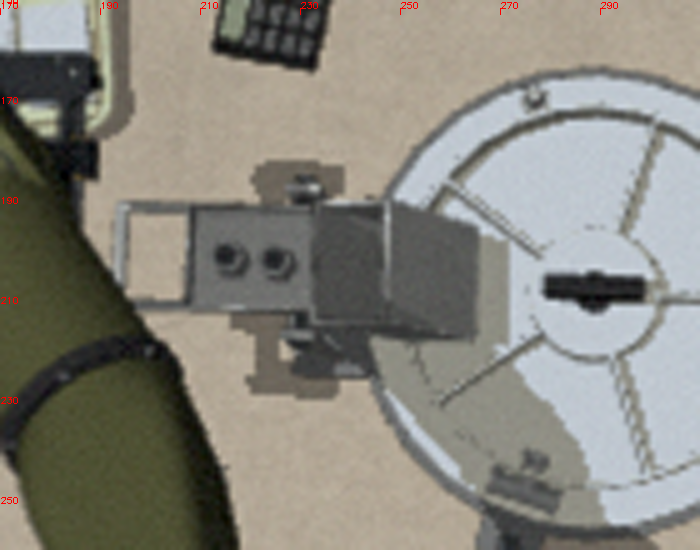

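Both couplings stand in the pan at (216,202) and (226,202). Next I'll turn the jaws along y and lower onto the rod.

>>> carry_out(
  offset=[
    [0.001,-0.001,0],
    [0,0,0],
    [0,0,0],
    [0,0,0],
    [0,0,0],
    [0,0,0],
    [0,0,0],
    [0,0,0],
  ],
  twist=[10,10,10,10,10,10,10,10],
  grip=0.045,
)

```text
clock: 16.02
tool_pos: [0.5323, 0.2906, 0.366]
eef_rot: [0.54, 0.456, -0.458, -0.539]
contact_force: [0.5, -1.2, -0.1]
opening: 0.512
```

>>> carry_out(
  offset=[
    [0,0,0],
    [0,0,-0.05],
    [0,0,-0.04],
    [0,0,0],
    [0,0,0],
  ],
  twist=[9.5,0,0,0,0],
)

```text
clock: 16.65
tool_pos: [0.5329, 0.2924, 0.278]
eef_rot: [0.501, 0.499, -0.498, -0.501]
contact_force: [0.8, 0.3, 1.8]
opening: 0.51
```

Run:
```python
from h import *
st()
crop("scene",snapshot("scene"),270,210,100,90,6,"pics/p6.png")
```

```text
t 16.65 pos [0.5329 0.2924 0.278 ] jaw 89.7 down [ 0.002  0.001 -1.   ] q [-0.27  0.66 -0.56  1.56  0.39  1.03  0.63] F [0.8 0.3 1.8] op 44.9
```

View pics/p6.png

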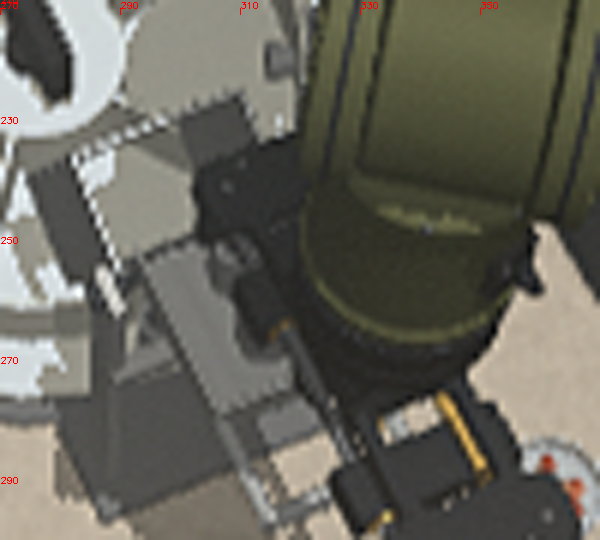

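>>> carry_out(
  offset=[
    [-0.001,0.003,-0.03],
    [0,0,-0.015],
    [0,0,-0.01],
    [0,0,-0.01],
    [0,0,0],
  ],
  twist=[0,0,0,0,0],
)

```text
clock: 17.32
tool_pos: [0.531, 0.2952, 0.2113]
eef_rot: [-0.501, -0.499, 0.499, 0.501]
contact_force: [-0.5, 0.8, 0.6]
opening: 0.509
```

>>> carry_out(
  offset=[
    [0,0,0],
    [0,0,0],
    [0,0,0],
    [0,0,0],
    [0,0,0],
  ],
  twist=[0,0,0,0,0],
  grip=0.005,
  newtons=35,
)

```text
clock: 17.95
tool_pos: [0.5313, 0.2929, 0.2118]
eef_rot: [0.502, 0.498, -0.5, -0.5]
contact_force: [-0.6, -5.1, 3.5]
opening: 0.1
```

Run:
```python
from h import *
st()
```

```text
t 17.95 pos [0.5313 0.2929 0.2118] jaw 89.7 down [-0.    -0.004 -1.   ] q [-0.29  0.74 -0.52  1.64  0.45  0.89  0.58] F [-0.6 -5.1  3.5] op 8.8
```

>>> carry_out(
  offset=[
    [0,-0.0035,0.011],
    [0,-0.0025,0.0113],
    [0,-0.0035,0.011],
    [0,-0.0044,0.0107],
    [0,-0.0053,0.0103],
    [0,-0.0062,0.0098],
    [0,-0.007,0.0092],
    [0,-0.0078,0.0085],
  ],
  twist=[0,0,0,0,0,0,0,0],
)

```text
clock: 18.95
tool_pos: [0.5311, 0.2563, 0.2948]
eef_rot: [-0.5, -0.5, 0.498, 0.501]
contact_force: [0.3, 2.8, -2.9]
opening: 0.098
```

Run:
```python
from h import *
st()
```

```text
t 18.95 pos [0.5311 0.2563 0.2948] jaw 89.8 down [ 0.001  0.003 -1.   ] q [-0.2   0.62 -0.58  1.59  0.38  1.03  0.69] F [ 0.3  2.8 -2.9] op 8.6
```

>>> carry_out(
  offset=[
    [0,-0.0085,0.0078],
    [0,-0.0092,0.007],
    [0,-0.0098,0.0062],
    [0,-0.0103,0.0053],
    [0,-0.0107,0.0044],
    [0,-0.011,0.0035],
    [0,-0.0106,0.0024],
    [0,0,0],
  ],
  twist=[0,0,0,0,0,0,0,0],
)

```text
clock: 19.95
tool_pos: [0.5311, 0.1863, 0.3333]
eef_rot: [-0.501, -0.501, 0.498, 0.501]
contact_force: [-2.4, 1.4, 12.4]
opening: 0.102
```

Run:
```python
from h import *
st()
a=snapshot("top"); crop("top",a,170,150,150,110,5,"pics/p7.png")
```

```text
t 19.95 pos [0.5311 0.1863 0.3333] jaw 89.8 down [ 0.003  0.003 -1.   ] q [-0.06  0.55 -0.6   1.62  0.34  1.08  0.81] F [-2.4  1.4 12.4] op 9.0
```

View pics/p7.png

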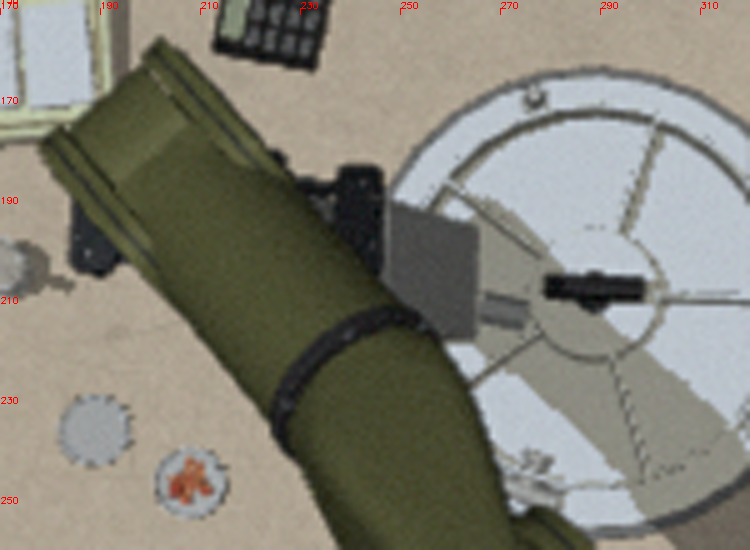

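One coupling is already visible in the bay at (271,212), and the rod position gives a tip angle of about 1.29. I'll hold briefly so the second can slide, then swing the pan back.

>>> carry_out(
  offset=[
    [0,-0.002,0],
    [0,0,0],
    [0,0,0],
    [0,0,0],
    [0,0,0],
    [0,0,0],
    [0,0,0],
    [0,0.002,0],
  ],
  twist=[0,0,0,0,0,0,0,0],
)

```text
clock: 21.0
tool_pos: [0.5311, 0.1865, 0.3333]
eef_rot: [0.501, 0.501, -0.498, -0.501]
contact_force: [-2.4, 1.0, 11.4]
opening: 0.1
```

Run:
```python
from h import *
st()
a=snapshot("top"); cv2.imwrite("pics/n1.png",a[:,:,::-1])
b=cv2.imread("pics/top0.png")
# pixels in bay region visible
g=a.mean(2); print(g[200:222,262:282].round().astype(int))
```

```text
t 21.0 pos [0.5311 0.1865 0.3333] jaw 89.8 down [ 0.003  0.002 -1.   ] q [-0.06  0.55 -0.6   1.62  0.34  1.08  0.81] F [-2.4  1.  11.4] op 8.8
[[ 72  71  76  99 136 135 132 137 134 133 138 133 128 111  88 102 128 146
  190 197]
 [ 73  71  75  96 133 134 136 133 135 133 133 136 136 132 124  97 106 131
  149 192]
 [ 72  71  74  97 137 136 135 136 133 137 135 135 133 134 138 127 128 134
  131 154]
 [ 71  70  77  97 136 134 134 135 136 132 136 133 139 135 133 129 135 133
  135 146]
 [ 70  74  73 103 132 133 136 138 134 136 136 138 134 133 133 136 132 107
  100 105]
 [ 74  76  75  95 136 135 136 132 135 135 135 135 138 132 129 130  99  45
   36  37]
 [ 71  71  76  98 132 134 136 134 137 135 137 132 135 131 127 132  98  30
   17  26]
 [ 72  71  74  99 134 130 138 136 140 137 138 136 132 117 129 132  93  37
   20  22]
 [ 68  75  71  92 116  91 103 116 130 137 131 135 130 120 133 129  80  21
   11  13]
 [ 71  66  78 105 119  79  75  72  74  88  92 112 121 127 135 134 124  52
   40  35]
 [ 71  72  82 104 109  99  91  86  88  83  76  71  70  86 125 135 138 129
  132 130]
 [ 69  71  79 100 101 
[... 213 characters left out ...]
 136 133
  134 133]
 [ 75  72  76 101  90  83  76  76  76  75  75  83  90 118 124 112 137 133
  134 137]
 [ 69  71  74 106 132 128 120 114  92  92  81  78  91 135 128  97 133 140
  134 136]
 [ 69  69  74  98 138 134 132 134 132 135 129 119 118 136 136 135  98 130
  136 137]
 [ 72  80  81 117 136 138 135 139 135 134 135 127 111 136 110  92  90 107
  133 141]
 [126 119 115 131 135 136 135 132 139 137 135 130 130  97  95 119 127 106
  109 133]
 [193 193 185 146 134 135 134 138 132 121 125 108  92 109 133 133 137 128
  102 101]
 [201 199 198 185 144 138 131 137 132 137  95  97 119 134 136 135 141 133
  128 114]
 [201 197 199 193 188 136 121 138 107  87 107 131 138 134 136 136 135 138
  135 137]]
```

>>> carry_out(
  offset=[
    [0,0.0106,-0.0024],
    [0,0.011,-0.0035],
    [0,0.0107,-0.0044],
    [0,0.0103,-0.0053],
    [0,0.0098,-0.0062],
    [0,0.0092,-0.007],
    [0,0.0085,-0.0078],
    [0,0.0078,-0.0085],
  ],
  twist=[0,0,0,0,0,0,0,0],
)

```text
clock: 22.05
tool_pos: [0.5312, 0.2625, 0.2859]
eef_rot: [0.502, 0.499, -0.499, -0.501]
contact_force: [-0.6, -1.3, 4.1]
opening: 0.095
```

>>> carry_out(
  offset=[
    [0,0.007,-0.0092],
    [0,0.0062,-0.0098],
    [0,0.0053,-0.0103],
    [0,0.0044,-0.0107],
    [0,0.0035,-0.011],
    [0,0.0025,-0.0113],
    [0,0.001,-0.011],
    [0,0,-0.002],
  ],
  twist=[0,0,0,0,0,0,0,0],
)

```text
clock: 23.05
tool_pos: [0.5312, 0.293, 0.2096]
eef_rot: [0.501, 0.499, -0.499, -0.501]
contact_force: [-1.0, -3.8, 12.3]
opening: 0.097
```

Run:
```python
from h import *
st()
```

```text
t 23.05 pos [0.5312 0.293  0.2096] jaw 89.8 down [ 0. -0. -1.] q [-0.29  0.74 -0.52  1.64  0.45  0.88  0.58] F [-1.  -3.8 12.3] op 8.5
```

>>> carry_out(
  offset=[
    [0,0,0.002],
    [0,0,0],
    [0,0,0],
    [0,0,0.04],
    [0,0,0.06],
    [0,0,0.06],
    [-0.03,0.05,0],
    [-0.03,0.05,0],
  ],
  twist=[0,0,0,0,0,0,-10,-10],
  grip=0.045,
)

```text
clock: 24.05
tool_pos: [0.4711, 0.3938, 0.3726]
eef_rot: [-0.581, -0.403, 0.401, 0.582]
contact_force: [-0.2, -0.2, -0.9]
opening: 0.51
```

Run:
```python
from h import *
st()
a=snapshot("top"); b=snapshot("scene"); cv2.imwrite("pics/n2.png",a[:,:,::-1]); cv2.imwrite("pics/n2s.png",b[:,:,::-1])
print(a.mean(2)[186:216:1,190:242:2].astype(int))
```

```text
t 24.05 pos [0.4711 0.3938 0.3726] jaw 69.3 down [ 0.001  0.002 -1.   ] q [-0.5   0.58 -0.5   1.4   0.28  1.23  0.19] F [-0.2 -0.2 -0.9] op 44.9
[[163 162 161 162 163 157 158 160 158 158 161 158 162 162 164 166 162 162
  161 155  95  94 159 163 164 165]
 [160 163 158 158 163 158 161 158 160 159 161 157 163 164 164 165 167 164
  169 183 186 178 125 158 169 166]
 [160 159 161 160 163 160 162 160 161 158 160 161 164 169 166 166 169 168
  167 124 118 133  79 160 166 166]
 [168 164 166 161 160 164 156 158 156 161 162 162 161 165 162 166 169 165
  166  91  63  62  68 165 168 165]
 [169 163 141 135 137 136 136 140 137 160 150 144 140 135 121 148 151 145
  141  97  65  66 136 172 183 147]
 [168 161 159 163 163 166 165 163 165  95  78  84  86  78  93 114 118 119
  138 147 153  88  86  87  85  79]
 [163 155 149 135 137 126 130 134 142  73 108 149 148 145 154 151 152 125
  130 130 134  92  79  81  74  59]
 [163 129 143 154 162 159 161 160 165  64 176 179 178 182 183 180 180 182
  181 181 183 135  92  89  88  80]
 [161 129 146 162 163 167 163 161 165  67 187 185 188 187 187 189 189 188
  189 188
[... 1615 characters left out ...]
89 192 192
  192 190 194  99  88  88  90  90]
 [101  98  90  89  91  84  98 100  85  87 110 110 193 196 194 194 191 195
  190 192 193 100  87  90  89  91]
 [104 115  88  90  90  93  96  94  96 104 105 102 190 189 185 179 180 178
  182 179 166 126  90  90  88  85]
 [ 98 103  93  99  81  85  83  88  89  69  83  84  95  93 111  87  87  76
   80  81  73 111  75  89  86  88]
 [103 114  97  99 110 110 100 101  97  95  94 100  95  93 101  95  94  99
   92 106  56 147  78  77  85  86]
 [104 112  95  96 111 110 103  97  94  99 101 104  99  97  96  97 100  97
  101 170  53 131 146 140 129 103]
 [107  91  92 101 112 110  92  99  97  99  99 102 102 101  97 102 103  99
  103 136  82  78  75  76  78  65]]
```

The pan is level and empty. Back to the carousel handle.

>>> carry_out(
  offset=[
    [0.0077,-0.0538,0],
    [0.0077,-0.0538,0],
    [0.0077,-0.0538,0],
    [0.0077,-0.0538,0],
    [0.0077,-0.0538,0],
    [0.0077,-0.0538,0],
    [0.0077,-0.0538,0],
    [0.0077,-0.0538,0],
  ],
  twist=[-8.6,-8.6,-8.6,-8.6,-8.6,-8.6,-8.6,-8.6],
)

```text
clock: 25.15
tool_pos: [0.5326, -0.0394, 0.3717]
eef_rot: [-0.707, -0.005, 0.005, 0.707]
contact_force: [0.1, -0.4, -0.8]
opening: 0.509
```

>>> carry_out(
  offset=[
    [0,0,-0.05],
    [0,0,-0.06],
    [0,0,-0.05],
    [0,0,-0.04],
    [0,0,-0.02],
    [0,0,0],
  ],
  twist=[0,0,0,0,0,0],
)

```text
clock: 25.9
tool_pos: [0.5316, -0.0375, 0.1504]
eef_rot: [-0.707, -0.005, 0.007, 0.707]
contact_force: [0.8, 0.0, -0.1]
opening: 0.515
```

Run:
```python
from h import *
st()
```

```text
t 25.9 pos [ 0.5316 -0.0375  0.1504] jaw 1.0 down [-0.003  0.    -1.   ] q [ 0.06  0.7  -0.12  1.93  0.15  0.53 -0.15] F [ 0.8  0.  -0.1] op 45.3
```

>>> carry_out(
  offset=[
    [0.001,0.0005,-0.03],
    [0,0,-0.02],
    [0,0,-0.007],
    [0,0,0],
  ],
  twist=[-0.8,0,0,0],
)

```text
clock: 26.4
tool_pos: [0.5342, -0.037, 0.0954]
eef_rot: [-0.707, -0.001, 0.001, 0.707]
contact_force: [-0.5, -0.2, 0.1]
opening: 0.512
```

>>> carry_out(
  offset=[
    [0,0,0],
    [0,0,0],
    [0,0,0],
    [0,0,0],
  ],
  twist=[0,0,0,0],
  grip=0.01,
  newtons=25,
)

```text
clock: 26.9
tool_pos: [0.5321, -0.037, 0.095]
eef_rot: [0.707, -0.0, -0.002, -0.707]
contact_force: [-3.7, 0.5, 6.1]
opening: 0.179
```

Run:
```python
from h import *
st()
```

```text
t 26.9 pos [ 0.5321 -0.037   0.095 ] jaw 0.2 down [-0.003 -0.    -1.   ] q [ 0.04  0.8  -0.09  1.96  0.17  0.4  -0.18] F [-3.7  0.5  6.1] op 15.7
```

>>> carry_out(
  offset=[
    [-0.0015,0,0],
    [0,0,0],
    [0,0,0],
    [0,0,0],
    [0,0,0],
    [0,0,0],
    [0,0,0],
    [0,0,0],
  ],
  twist=[2,4,6,6,6,6,6,6],
)

```text
clock: 27.9
tool_pos: [0.5328, -0.0368, 0.095]
eef_rot: [0.659, 0.256, -0.255, -0.659]
contact_force: [-0.9, 1.0, 2.8]
opening: 0.175
```

>>> carry_out(
  offset=[
    [0,0,0],
    [0,0,0],
    [0,0,0],
    [0,0,0],
    [0,0,0],
    [0,0,0],
    [0,0,0],
  ],
  twist=[6,6,6,6,4,2,0],
)

```text
clock: 28.78
tool_pos: [0.533, -0.0364, 0.095]
eef_rot: [0.571, 0.417, -0.416, -0.571]
contact_force: [1.4, 2.0, 3.7]
opening: 0.182
```

Run:
```python
from h import *
st()
```

```text
t 28.77 pos [ 0.533  -0.0364  0.095 ] jaw 72.2 down [ 0.002  0.001 -1.   ] q [ 0.22  0.82 -0.4   1.95  0.64  0.5   0.62] F [1.4 2.  3.7] op 16.0
```

>>> carry_out(
  offset=[
    [0,0,0],
    [0,0,0],
    [0,0,0.03],
    [0,0,0.05],
    [0,0,0.06],
    [0,0,0.06],
    [0,0,0.05],
    [0,-0.03,0],
  ],
  twist=[0,0,0,0,0,0,0,0],
  grip=0.045,
)

```text
clock: 29.78
tool_pos: [0.5345, -0.0643, 0.3492]
eef_rot: [0.572, 0.421, -0.415, -0.569]
contact_force: [-0.3, -0.5, -0.5]
opening: 0.511
```

>>> carry_out(
  offset=[
    [0,-0.055,0],
    [0,-0.055,0],
    [0,-0.055,0],
    [0,-0.055,0],
    [0,-0.055,0],
    [0,-0.055,0],
    [0,0,0],
    [0,0,0],
  ],
  twist=[0,0,0,0,0,0,0,0],
)

```text
clock: 30.78
tool_pos: [0.5321, -0.3962, 0.3442]
eef_rot: [-0.571, -0.417, 0.416, 0.572]
contact_force: [-0.1, 0.8, 0.5]
opening: 0.511
```

Run:
```python
from h import *
st()
a=snapshot("top"); b=snapshot("scene")
A=cv2.resize(a[155:265,185:340,::-1],None,fx=2.6,fy=2.6,interpolation=cv2.INTER_CUBIC)
B=cv2.resize(b[170:310,215:360,::-1],None,fx=2.7,fy=2.7,interpolation=cv2.INTER_CUBIC)
h=max(len(A),len(B)); P=lambda x:cv2.copyMakeBorder(x,0,h-len(x),0,0,cv2.BORDER_CONSTANT)
top=np.hstack([P(A),P(B)])
C=cv2.resize(a[180:260,340:430,::-1],None,fx=2,fy=2,interpolation=cv2.INTER_CUBIC); D=cv2.resize(b[120:200,210:300,::-1],None,fx=2,fy=2,interpolation=cv2.INTER_CUBIC)
row=np.hstack([C,D]); row=cv2.copyMakeBorder(row,0,0,0,top.shape[1]-row.shape[1],cv2.BORDER_CONSTANT)
o=np.vstack([top,row]); print(o.shape); cv2.imwrite("pics/final.png",o)
# handle bar direction in top view (z=.116)
g=a.mean(2); m=np.zeros_like(g,np.uint8); m[185:235,265:315]=(g[185:235,265:315]<60)
ys,xs=np.nonzero(m); W=ray("top",np.c_[xs,ys],.11)[:,:2]; c=W.mean(0); u=np.linalg.svd(W-c)[2][0]
print(len(xs),c.round(4),np.degrees(np.arctan2(u[1],u[0])).round(1))
```

```text
t 30.77 pos [ 0.5321 -0.3962  0.3442] jaw 72.2 down [-0.001  0.002 -1.   ] q [ 0.86  0.7  -0.61  1.27  0.39  1.29  1.52] F [-0.1  0.8  0.5] op 45.0
(538, 795, 3)
85 [ 0.5281 -0.0362] 163.1
```

View pics/final.png

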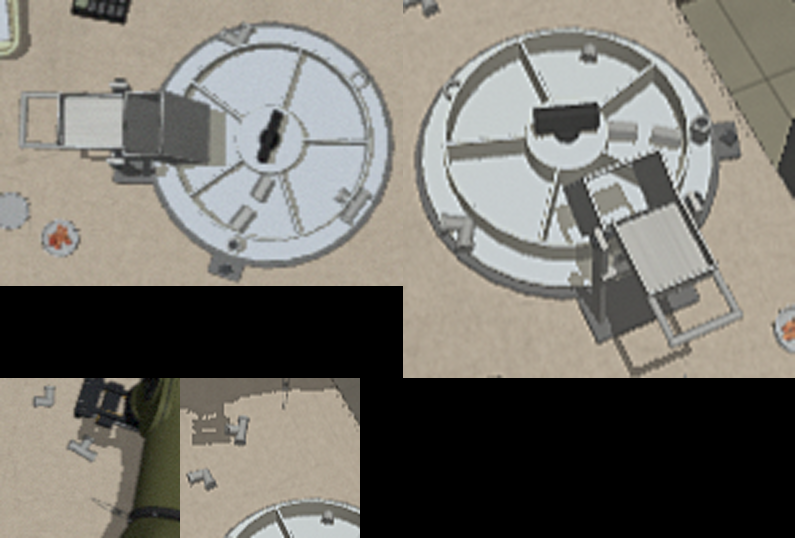

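Both couplings lie in the hex bay, at composite positions (262,188) and (242,218). The hex sample is at (235,245), in line with the pointer mark. The pan is level and empty, and the tee, elbow and dishes haven't moved.

```bash
python3 -c "
from plant import job
print(job.finish_job())"
```

```text
the job is handed in; nothing more can be done
None
```

The job is done and handed in at about 31 s on the robot's clock; `finish_job` gives no verdict.

I did the steps in the order asked:
1. Turned the carousel about 103° until the hex bay was under the chute.
2. Stood the bench coupling in the pan beside the other one.
3. Tipped the pan to about 1.29 rad, which sent both couplings down the chute.
4. Swung the pan back down to its lower stop.
5. Turned the carousel another 72° so the bay faces the mark.
6. Moved the arm clear.

**Last checks:**
- **Couplings and pan:** the final pictures show both couplings lying in the hex bay, and the pan level and empty.
- **Bystanders:** the tee and elbow are where they were, and so are the other bench items in view. The beaker and marker were outside the last crops.
- **Bay angle:** the gripper's heading puts the bay at 162.2° in the world frame, and the camera puts it at 163.1°. The mark itself is at about 162° to 162.4°, so the two readings differ by about 1°.
- **Camera offset:** camera positions were about 2 to 3 mm off from the arm's. I corrected this at each grasp.
- **Forces:** the highest wrist reading I saw was about 12 N, though I only read it between moves.

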